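Find and release the latched key

ROBOT

A 7-joint arm with a two-finger parallel gripper is mounted at the origin on a cart in front of the work surface, level with it; the furniture and walls round the work are solid. World frame = base frame: x ahead of the robot, y to its left, z up, the work surface at z = 0. Lengths are in m, angles in rad, forces in N, time in s.
With the tool pointing down it reaches from about 0.425 to 0.95 m from the base axis. Payload 4.7 kg.
Tool frame: the origin (TCP) lies at the very end of the fingers, on their centre line; the grasp point (between the pads) lies arm.hold_point_z behind it (arm.hold_point_z is the distance from the TCP to the grasp point, in m); z points along the fingers, y is the line along which they close (so a half turn about z gives the same grasp; the last joint's range is limited). The gripper opens to 87 mm and grips with 3 to 60 N. Pads are 19 mm wide; open, the fingers measure 117 mm over their backs; the gripper's body (75 mm by 190 mm) begins 51 mm behind the grasp point.
Start: joints at [1.106, 0.469, -0.049, 1.532, 0.024, 1.141, -0.082], TCP at [0.285, -0.612, 0.223] pointing down, gripper open.
Joint ranges: [-2.59, 2.59], [-0.33, 1.99], [-1.39, 1.29], [0.1, 2.45], [-1.04, 4.18], [0.21, 1.99], [-2.66, 2.66]. Speed limits (rad/s): [2.57, 2.57, 3.14, 3.14, 3.14, 3.14, 3.14].

INTERFACE

Orientations are given as a rotation vector (axis times angle).
In Python, from cell import arm, cams gives the robot as it stands.
- The arm moves only by the shell command python3 -m pendant 'ROWS'. ROWS is JSON, a list of rows, each a list of 5 numbers: the shift along the tool's x, y, z in m, then the turn about the tool's z in degrees, then the closure in counts, from 0 (fully open) to 255 (shut). A call has 1 to 12 rows; each row is the pose to reach, as a shift and turn from the pose commanded when the call began, along the tool's axes at that moment; what a row does not reach only later rows make up. A row lasts 1/10 s, in which the tool goes at most 50 mm and 8.59 degrees, less where a joint would pass 70% of its speed; a pose out of reach is approached as far as the arm can. A call with a gripper value outside its range is refused whole. The fingers move at their own pace and stop on an object; the grip force is fixed at half the most. Time passes only in rows, so rows that repeat a pose let the fingers close. It gives the time, the measured TCP pose, the force, the opening and the grip force at its end, in the units of the state.
- arm.read_state(): the state, without advancing time (a new reading comes with each control period).
- cams.snapshot(name): name is "side" or "top" or "wrist"; returns the picture (400x640x3 uint8, red, green, blue); there is no depth.
- cams.calibration(name): a dict with "fx", "fy", "cx", "cy" (pixels), "R" (3x3) and "t" (3): a world point X has camera coordinates R X + t. Camera axes: x right, y down, z forward; pixel columns grow to the right and rows downward; lengths in m; the calibration is good to about 2 mm. A picture is of the moment at which its call begins: read the wrist's pose just before it. calibration takes no time and is no camera call; for the wrist camera it gives the pose at the moment of the call.
- arm.finish_job(): hands the job in; it is judged then, once.
Trained networks look in the newest picture that a camera, given by its name, has taken for a name from the list of things; names that differ only in an ending like _2 or _b are one class to them, and where a whole thing is asked for, a point or a joint stands for the part that bears it (a point fixed in the world has none). Each returns a list of dicts, best first, with "score" (0 to 1); they miss things now and then, are a little off and sometimes report something else, mostly with a low value. They report only what shows in the picture. A call takes as long as a camera call.
- cams.look_for(thing, camera): "at" ([x, y, z] in m, in world coordinates, good to about 4 mm: the middle of the surface that is visible of it).
- cams.mark_of(thing, camera): "at" ([x, y, z] in m, in world coordinates, good to about 4 mm: a listed point, or the origin of a listed thing).
The state is a dict: "clock": time; "joint_positions": joint angles; "qd": joint speeds; "tau": joint torques, N m; "tool_pos": TCP position; "tool_rot": TCP orientation; "contact_force": force on the tool from outside, world axes, zero at the start; "wrist_torque": the same for the moment, N m; "width": finger opening in m; "grasp_force": force on a finger pad.
Only numpy, scipy, OpenCV 4.12 (cv2) and the standard library are available. Lean on these libraries where they do the work, as an engineer would, in place of code of your own. Each camera call takes 0.05 s, during which the arm holds its last target. There are 200 camera calls.

TASK

One of the four identical keys on the display-lamp key box was left latched down at closing time. With the fingertips tap each key lightly, from the leftmost to the rightmost as the robot sees them, to find the latched one; only then press that key in until its catch lets go, and withdraw so that all four keys stand fully up. Do not push in the other three keys, and leave the things round the box where they are.

Things in the scene. Friction and masses are not known exactly. Their poses are not given: they have to be found in the camera images.
- key_box: Low grey key box with a black top panel, 78 x 228 x 46 mm (x, y, z), fixed to the table, in a different place and turned by up to 0.25 rad each time. Origin: centre of its underside; y runs along the row to the robot's left, z up. Key centres at x = 0, y = +75, +25, -25, -75 mm. The panel is 46 mm above the table; fixed surrounds round the keys rise 3 mm above it.
- key_1 (a joint): Travel of the leftmost key in m: 0 = fully up, positive = pushed down, 0.007 = bottom of the stroke. A latched key rests at about 0.0035. The four keys are identical; which one is latched changes each time.
- key_1_top (a point): Centre of the top face of the leftmost key, a plain white square keycap, 29 x 29 mm, that moves straight down; its top is 62 mm above the table when up (16 mm above the panel), about 58.5 mm when latched, 55 mm at the bottom of its stroke.
- key_2 (a joint): Travel of the second from the left key in m: 0 = fully up, positive = pushed down, 0.007 = bottom of the stroke. A latched key rests at about 0.0035. An up key begins to give at about 4 N; its spring stiffens by 0.6 N per mm.
- key_2_top (a point): Centre of the top face of the second from the left key, a plain white square keycap, 29 x 29 mm, that moves straight down; its top is 62 mm above the table when up (16 mm above the panel), about 58.5 mm when latched, 55 mm at the bottom of its stroke.
- key_3 (a joint): Travel of the third from the left key in m: 0 = fully up, positive = pushed down, 0.007 = bottom of the stroke. A latched key rests at about 0.0035. The latched key does not give below about 6 N; its catch lets go when it is pushed about 2.5 mm further down (about 8 N).
- key_3_top (a point): Centre of the top face of the third from the left key, a plain white square keycap, 29 x 29 mm, that moves straight down; its top is 62 mm above the table when up (16 mm above the panel), about 58.5 mm when latched, 55 mm at the bottom of its stroke.
- key_4 (a joint): Travel of the rightmost key in m: 0 = fully up, positive = pushed down, 0.007 = bottom of the stroke. A latched key rests at about 0.0035. Once its catch has let go, the key springs fully up as the finger is withdrawn, and does not latch again.
- key_4_top (a point): Centre of the top face of the rightmost key, a plain white square keycap, 29 x 29 mm, that moves straight down; its top is 62 mm above the table when up (16 mm above the panel), about 58.5 mm when latched, 55 mm at the bottom of its stroke.
- mint_tin_0: Round mint tin, 67 mm across, 23 mm high, beside the left end of the key box; a bystander. Origin: centre of its underside.
- gift_box: Small gift box with a ribbon, 63 x 63 x 64 mm, beside the right end of the key box; a bystander. Origin: centre of its underside.
- lollipop_1: Lollipop lying flat, 135 x 45 x 13 mm, in front of the key box; a bystander. Origin: under its middle.
- choc_bar_a: Wrapped chocolate bar, 40 x 125 x 16 mm, in front of the key box; a bystander. Origin: under its middle.
- price_block_0: Wooden block with a price card, 22 x 64 x 58 mm, behind the key box; a bystander. Origin: centre of its underside.
- marker: Marker pen lying behind the key box, 17 x 135 x 16 mm; a bystander. Origin: under its middle.

How it is judged:
On the way, in this order (a step that is already met when the one before it is completed fails the run):
1. the leftmost key is tapped with the fingers while the latched key is still in its catch (contact force between the fingers and key_1 above 0.4 N and ((value of joint key_1 above 0.0028 m and distance of key_1_top from where it was at the start of the episode below 0.002 m) or (value of joint key_2 above 0.0028 m and distance of key_2_top from where it was at the start of the episode below 0.002 m) or (value of joint key_3 above 0.0028 m and distance of key_3_top from where it was at the start of the episode below 0.002 m) or (value of joint key_4 above 0.0028 m and distance of key_4_top from where it was at the start of the episode below 0.002 m))), for 0.02 s.
2. the second from the left key is tapped with the fingers while the latched key is still in its catch (contact force between the fingers and key_2 above 0.4 N and ((value of joint key_1 above 0.0028 m and distance of key_1_top from where it was at the start of the episode below 0.002 m) or (value of joint key_2 above 0.0028 m and distance of key_2_top from where it was at the start of the episode below 0.002 m) or (value of joint key_3 above 0.0028 m and distance of key_3_top from where it was at the start of the episode below 0.002 m) or (value of joint key_4 above 0.0028 m and distance of key_4_top from where it was at the start of the episode below 0.002 m))), for 0.02 s.
3. the third from the left key is tapped with the fingers while the latched key is still in its catch (contact force between the fingers and key_3 above 0.4 N and ((value of joint key_1 above 0.0028 m and distance of key_1_top from where it was at the start of the episode below 0.002 m) or (value of joint key_2 above 0.0028 m and distance of key_2_top from where it was at the start of the episode below 0.002 m) or (value of joint key_3 above 0.0028 m and distance of key_3_top from where it was at the start of the episode below 0.002 m) or (value of joint key_4 above 0.0028 m and distance of key_4_top from where it was at the start of the episode below 0.002 m))), for 0.02 s.
4. the rightmost key is tapped with the fingers while the latched key is still in its catch (contact force between the fingers and key_4 above 0.4 N and ((value of joint key_1 above 0.0028 m and distance of key_1_top from where it was at the start of the episode below 0.002 m) or (value of joint key_2 above 0.0028 m and distance of key_2_top from where it was at the start of the episode below 0.002 m) or (value of joint key_3 above 0.0028 m and distance of key_3_top from where it was at the start of the episode below 0.002 m) or (value of joint key_4 above 0.0028 m and distance of key_4_top from where it was at the start of the episode below 0.002 m))), for 0.02 s.
5. after the four taps the latched key has been pressed and has sprung up: all four keys are up (value of joint each of key_1, key_2, key_3, key_4 below 0.001 m), for 0.2 s.
At the end, for the whole second after the job is handed in: All four keys are up (each within 1 mm of its upper stop) and the six bystanders are within 15 mm of where they stood (all of step 5 and distance of each of mint_tin_0, gift_box, lollipop_1, choc_bar_a, price_block_0, marker from where it was at the start of the episode below 0.015 m); the robot touches nothing.
It fails at once if a key that was up is pushed in by more than 5 mm (distance of any of key_1_top, key_2_top, key_3_top, key_4_top from where it was at the start of the episode above 0.005 m).
It fails at once if a bystander is pushed or lifted more than 15 mm (distance of any of mint_tin_0, gift_box, lollipop_1, choc_bar_a, price_block_0, marker from where it was at the start of the episode above 0.015 m).
It also fails if it takes over 50 s, if anything falls off the work surface, if the arm or the gripper's body presses on something with over 40 N, if the wrist force passes 120 N, or if a joint passes its speed limit or range.

## Working session

There is one attempt and no reset: what is moved stays moved. The work goes in short steps, Python scripts to look and compute and a shell command to move; the robot and the scene stay as the last step left them, time stands still between calls to the robot, and variables do not carry over. Pictures are saved under pics/ and viewed, at most 10 in all, crops included, and the job is handed in when it is done.

```bash
mkdir -p pics; python3 - <<'E'
from cell import arm,cams
import cv2,numpy as np
s=arm.read_state()
print({k:np.round(s[k],3) for k in ("clock","tool_pos","tool_rot","contact_force","width")}, arm.hold_point_z)
for c in ("top","side"):
    im=cams.snapshot(c); cv2.imwrite(f"pics/{c}0.png",im[:,:,::-1])
for k in range(1,5):
    for c in ("top","side"):
        print(c,k,[(np.round(d["at"],3).tolist(),round(d["score"],2)) for d in cams.mark_of(f"key_{k}_top",c)[:4]])
print([(np.round(d["at"],3).tolist(),round(d["score"],2)) for d in cams.mark_of("key_box","top")[:2]])
print({k:np.round(v,3).tolist() if not np.isscalar(v) else v for k,v in cams.calibration("top").items()})
print(arm.read_state()["clock"])
E
```

```text
{'clock': np.float64(0.0), 'tool_pos': array([ 0.285, -0.611,  0.221]), 'tool_rot': array([-3.065e+00, -6.790e-01,  1.000e-03]), 'contact_force': array([-0.461, -0.308, -0.028]), 'width': np.float64(0.087)} 0.0187
top 1 [([0.457, 0.107, 0.059], 0.56), ([0.553, -0.012, -0.001], 0.5)]
side 1 [([0.463, 0.106, 0.056], 0.54)]
top 2 [([0.467, 0.056, 0.06], 0.48)]
side 2 [([0.47, 0.058, 0.061], 0.59), ([0.468, 0.033, -0.002], 0.16)]
top 3 [([0.476, -0.044, 0.062], 0.43), ([0.502, -0.139, -0.002], 0.34)]
side 3 [([0.472, 0.008, 0.059], 0.56)]
top 4 [([0.475, -0.044, 0.059], 0.62), ([0.554, -0.012, -0.001], 0.24)]
side 4 [([0.478, -0.042, 0.064], 0.68)]
[([0.47, 0.034, -0.001], 0.88)]
{'fx': 507.4812001639218, 'fy': 507.4812001639218, 'cx': 317.22882912477655, 'cy': 197.90508470064265, 'R': [[-0.121, -0.993, 0.0], [-0.97, 0.118, -0.214], [0.212, -0.026, -0.977]], 't': [0.078, 0.504, 1.107]}
0.55
```

View pics/top0.png

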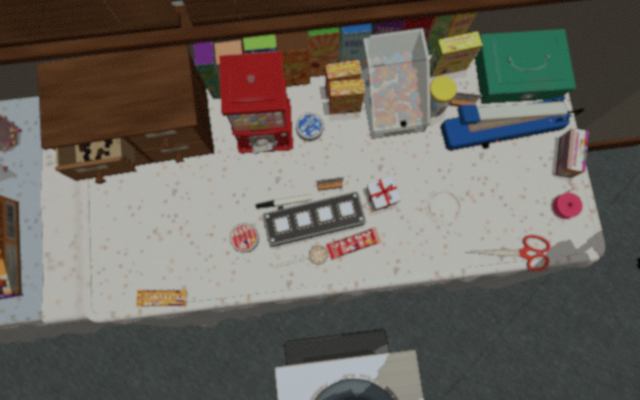

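View pics/side0.png

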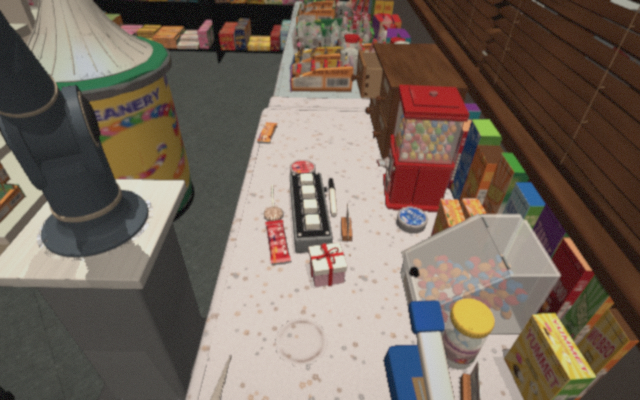

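The top view shows the key row from (282,224) to (347,208), and no obstacles over 64 mm near the box. I'll refine the key centres from pixels and work out the first move.

```bash
cat > h.py <<'E'
from cell import arm,cams
import cv2,numpy as np
from scipy.spatial.transform import Rotation as Ro
def back(c,u,v,z):
    R,t=np.array(c["R"]),np.array(c["t"]); o=-R.T@t
    d=R.T@np.array([(u-c["cx"])/c["fx"],(v-c["cy"])/c["fy"],1]); return o+d*(z-o[2])/d[2]
def fit(P):  # centre, yaw of 4 keys from leftmost to rightmost
    P=np.array(P)[:,:2]; d=P[0]-P[3]; return P.mean(0),np.arctan2(-d[0],d[1])
def keys(c,a): return [c+y*np.array([-np.sin(a),np.cos(a)]) for y in (.075,.025,-.025,-.075)]
def shift(p):
    s=arm.read_state(); return np.round(Ro.from_rotvec(s["tool_rot"]).inv().apply(np.array(p)-s["tool_pos"]),4)
def yaw():
    x=Ro.from_rotvec(arm.read_state()["tool_rot"]).as_matrix(); return np.arctan2(x[1,0],x[0,0])
E
python3 - <<'E'
from h import *
im=cv2.imread("pics/top0.png"); g=im.min(2)
c=cams.calibration("top")
P=[]
for u,v in [(282,224),(303,217),(325,213),(347,208)]:
    w=(g[v-10:v+11,u-10:u+11]>130).astype(np.uint8)
    n,l,st,ce=cv2.connectedComponentsWithStats(w); i=l[10,10]
    uv=ce[i]+[u-10,v-10]; P.append(back(c,*uv,.06)); print(st[i],uv.round(1),P[-1].round(4))
ce,a=fit(P); print(ce,a,np.round(keys(ce,a),4))
print("yaw",np.degrees(yaw()), "turn",np.degrees(yaw()-a))
print(shift([.5,-.25,.2]),shift([*keys(ce,a)[0],.12]))
E
```

```text
[  3   3  14  15 164] [281.4 224. ] [0.459 0.104 0.06 ]
[  3   5  15  14 164] [303.  218.6] [0.4655 0.0542 0.06  ]
[  3   4  14  14 163] [324.5 213.5] [0.4712 0.0046 0.06  ]
[  2   4  15  14 161] [346.1 208.4] [ 0.477  -0.0455  0.06  ]
[0.46814267 0.0293319 ] 0.11979672122420802 [[ 0.4592  0.1038]
 [ 0.4652  0.0542]
 [ 0.4711  0.0045]
 [ 0.4771 -0.0451]]
yaw 24.96677467406363 turn 18.102928148411216
[ 0.3477 -0.2373  0.0226] [ 0.46   -0.5753  0.1026]
```

```bash
python3 -m pendant '[[0.348,-0.237,0.02,18.1,255],[0.348,-0.237,0.02,18.1,255],[0.348,-0.237,0.02,18.1,255],[0.348,-0.237,0.02,18.1,255],[0.348,-0.237,0.02,18.1,255],[0.348,-0.237,0.02,18.1,255],[0.348,-0.237,0.02,18.1,255],[0.348,-0.237,0.02,18.1,255],[0.348,-0.237,0.02,18.1,255],[0.348,-0.237,0.02,18.1,255]]'
python3 - <<'E'
from h import *
print(shift([.4592,.1038,.12]),np.degrees(yaw()))
E
```

```text
clock: 1.55
tool_pos: [0.5028, -0.2455, 0.2027]
tool_rot: [-3.134, -0.201, -0.002]
contact_force: [-0.2, -0.8, -0.4]
width: 0.0149
grasp_force: 0.0
[ 0.0013 -0.3519  0.0832] 7.334272254291833
```

```bash
python3 -m pendant '[[0.001,-0.352,0.083,0.4,255],[0.001,-0.352,0.083,0.4,255],[0.001,-0.352,0.083,0.4,255],[0.001,-0.352,0.083,0.4,255],[0.001,-0.352,0.083,0.4,255],[0.001,-0.352,0.083,0.4,255],[0.001,-0.352,0.083,0.4,255],[0.001,-0.352,0.083,0.4,255],[0.001,-0.352,0.083,0.4,255],[0.001,-0.352,0.083,0.4,255],[0.001,-0.352,0.083,0.4,255]]'
python3 - <<'E'
from h import *
im=cams.snapshot("wrist"); c=cams.calibration("wrist"); cv2.imwrite("pics/w1.png",im[:,:,::-1])
print(shift([.4592,.1038,.08]),np.degrees(yaw()))
R,t=np.array(c["R"]),np.array(c["t"])
for p in [[.4592,.1038,.062],[.4652,.0542,.062],[.4711,.0045,.062]]:
    q=R@p+t; print(c["fx"]*q[0]/q[2]+c["cx"],c["fy"]*q[1]/q[2]+c["cy"])
E
```

```text
clock: 2.65
tool_pos: [0.4601, 0.0969, 0.1199]
tool_rot: [3.136, 0.17, 0.001]
contact_force: [-0.5, 0.3, 0.7]
width: 0.0008
grasp_force: 0.0
[-0.0001 -0.0068  0.0398] 6.230237702406278
304.85823516424017 216.76068402123346
380.6554713474702 215.95330479707144
456.665154133421 215.30500153008236
```

View pics/w1.png

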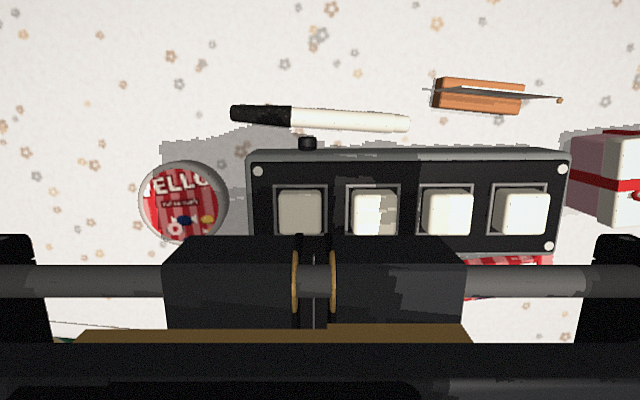

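Wrist view: keys at about (300,211), (375,211), (449,213), (521,210), within ~3 mm of the prediction. I split the difference and descend over key 1.

```bash
python3 -m pendant '[[0.001,-0.008,0.03,-0.6,255],[0.001,-0.008,0.053,-0.6,255],[0.001,-0.008,0.053,-0.6,255],[0.001,-0.008,0.053,-0.6,255],[0.001,-0.008,0.053,-0.6,255]]'
python3 - <<'E'
from h import *
print(shift([.4605,.105,.062]),np.degrees(yaw()))
E
```

```text
clock: 3.2
tool_pos: [0.4605, 0.1071, 0.0677]
tool_rot: [-3.136, -0.192, -0.004]
contact_force: [-0.1, -0.1, 0.5]
width: 0.0004
grasp_force: 0.0
[-0.0003  0.0021  0.0057] 6.993161468409009
```

```bash
python3 -m pendant '[[0,0.002,0.003,0,255],[0,0.002,0.004,0,255],[0,0.002,0.004,0,255]]'; python3 -m pendant '[[0,0,0.001,0,255],[0,0,0.001,0,255]]';  python3 - <<'E'
from h import *
s=arm.read_state();print(s["contact_force"],s["tool_pos"])
E
```

```text
clock: 3.5
tool_pos: [0.4598, 0.1053, 0.0628]
tool_rot: [3.136, 0.193, 0.001]
contact_force: [-0.0, 0.1, -1.8]
width: 0.0007
grasp_force: 0.0
clock: 3.7
tool_pos: [0.4596, 0.1055, 0.0615]
tool_rot: [3.136, 0.194, 0.0]
contact_force: [0.6, -0.5, -0.8]
width: 0.0007
grasp_force: 0.0
[ 0.64042939 -0.48116226 -0.80078807] [0.45960603 0.10553636 0.06153319]
```

```bash
for i in 1; do python3 -m pendant '[[0,0,0.0005,0,255],[0,0,0.001,0,255],[0,0,0.001,0,255]]'; done; python3 - <<'E'
from h import *
f=[]
for i in range(4):
    cams.snapshot("top"); f.append(arm.read_state()["contact_force"][2])
print(np.round(f,2),arm.read_state()["tool_pos"])
E
```

```text
clock: 4.0
tool_pos: [0.4596, 0.1055, 0.0605]
tool_rot: [3.135, 0.194, -0.0]
contact_force: [-0.7, -0.2, 0.2]
width: -0.0001
grasp_force: 0.0
[ 0.42 -0.25  0.15  0.34] [0.45964601 0.10551734 0.0605294 ]
```

```bash
cat > f.py <<'E'
from h import *
f=[]
for i in range(4):
    cams.snapshot("top"); f.append(arm.read_state()["contact_force"])
s=arm.read_state();print(np.round(np.mean(f,0),2),np.round(np.array(f)[:,2],1),np.round(s["tool_pos"],4),s["clock"])
E
python3 -m pendant '[[0,0,0.0005,0,255],[0,0,0.001,0,255],[0,0,0.001,0,255]]' | sed -n 4p; python3 f.py
```

```text
contact_force: [-0.6, -0.2, 0.3]
[-0.55  0.01  0.01] [ 0.4 -0.5 -0.1  0.2] [0.4597 0.1055 0.0596] 4.7
```

```bash
python3 -m pendant '[[0,0,0.0005,0,255],[0,0,0.001,0,255],[0,0,0.001,0,255]]' | sed -n 4p; python3 f.py
```

```text
contact_force: [-1.7, -0.3, 4.6]
[-1.24 -0.61  5.52] [5.2 6.  5.  5.9] [0.4598 0.1056 0.059 ] 5.2
```

Contact at z≈0.059 with 5.5 N, so key 1 is probably the latched one. I'll lift and tap key 2.

```bash
python3 -m pendant '[[0,0,-0.015,0,255],[0,0.025,-0.015,0,255],[0,0.05,-0.015,0,255],[0,0.05,-0.008,0,255],[0,0.05,-0.006,0,255],[0,0.05,-0.006,0,255],[0,0.05,-0.006,0,255]]' | sed -n '2p;4p'; python3 f.py
```

```text
tool_pos: [0.4656, 0.057, 0.0644]
contact_force: [0.1, -1.1, 0.1]
[-0.02  0.07  0.27] [ 0.7 -0.4  0.4  0.5] [0.4659 0.0564 0.0647] 6.1
```

```bash
python3 -m pendant '[[0,0,0.0005,0,255],[0,0,0.001,0,255],[0,0,0.0015,0,255],[0,0,0.0015,0,255]]' | sed -n 4p; python3 f.py
```

```text
contact_force: [-0.2, 0.5, 0.7]
[ 0.06  0.21 -0.13] [-0.3 -0.2  0.3 -0.3] [0.4658 0.0559 0.0631] 6.7
```

```bash
python3 -m pendant '[[0,0,0.0005,0,255],[0,0,0.0005,0,255]]' | sed -n 4p; python3 f.py
```

```text
contact_force: [-0.7, -0.1, 0.1]
[ 0.16  0.17 -0.23] [ 0.1  0.3 -0.3 -1. ] [0.4658 0.0559 0.0625] 7.1
```

```bash
python3 -m pendant '[[0,0,0.0006,0,255],[0,0,0.0006,0,255]]' | sed -n 4p; python3 f.py
```

```text
contact_force: [-1.2, 0.1, 4.6]
[-0.99 -0.24  4.34] [3.9 4.6 4.5 4.4] [0.4659 0.0559 0.0621] 7.5
```

Key 2 contacts at 62.3 mm, so it is up, and key 1 sits 3 mm lower. Next are keys 3 and 4.

```bash
python3 -m pendant '[[0,0,-0.015,0,255],[0,0.025,-0.015,0,255],[0,0.05,-0.015,0,255],[0,0.05,-0.006,0,255],[0,0.05,-0.001,0,255],[0,0.05,-0.001,0,255],[0,0.05,-0.0005,0,255],[0,0.05,0,0,255],[0,0.05,0,0,255]]' | sed -n '2p;4p'; python3 f.py
```

```text
tool_pos: [0.4716, 0.0066, 0.062]
contact_force: [-1.0, -1.4, 4.8]
[-1.94 -1.56  3.94] [4.1 3.5 3.6 4.5] [0.4716 0.0066 0.062 ] 8.6
```

```bash
python3 -m pendant '[[0,0,-0.015,0,255],[0,0.025,-0.015,0,255],[0,0.05,-0.015,0,255],[0,0.05,-0.006,0,255],[0,0.05,-0.001,0,255],[0,0.05,-0.001,0,255],[0,0.05,-0.0005,0,255],[0,0.05,0,0,255],[0,0.05,0,0,255]]' | sed -n '2p;4p'; python3 f.py
```

```text
tool_pos: [0.4781, -0.0425, 0.0621]
contact_force: [-0.7, 0.9, 3.6]
[-0.94  0.66  3.75] [3.9 3.9 4.  3.2] [ 0.4781 -0.0425  0.0621] 9.7
```

All three others contact at ~62 mm, so key 1 is the latched key. I'll go back and press it.

```bash
python3 -m pendant '[[0,0,-0.015,0,255],[0,-0.05,-0.015,0,255],[0,-0.1,-0.015,0,255],[0,-0.15,-0.015,0,255],[0,-0.15,-0.015,0,255],[0,-0.15,-0.005,0,255],[0,-0.15,0.002,0,255],[0,-0.15,0.004,0,255],[0,-0.15,0.0055,0,255],[0,-0.15,0.007,0,255],[0,-0.15,0.007,0,255]]' | sed -n '2p;4p'; python3 f.py
```

```text
tool_pos: [0.4595, 0.1042, 0.0553]
contact_force: [-3.7, 1.0, 11.9]
[-3.78  0.68 12.24] [12.9 11.5 12.5 12.1] [0.4594 0.1042 0.0554] 11.0
```

```bash
python3 -m pendant '[[0,0,-0.01,0,255],[0,0,-0.05,0,255],[0,0,-0.09,0,255],[-0.0,0,-0.12,0,255],[0,0.05,-0.13,0,255],[0,0.1,-0.13,0,255],[0,0.15,-0.13,0,255],[0,0.2,-0.13,0,255],[0,0.25,-0.13,0,255],[0,0.25,-0.13,0,255],[0,0.25,-0.13,0,255]]' | sed -n '2p;4p'
python3 - <<'E'
from h import *
for c in ("side","top"):
    im=cams.snapshot(c)[:,:,::-1]; 
    im=im[150:260,230:390] if c=="side" else im[170:280,220:420]
    cv2.imwrite(f"pics/{c}2.png",cv2.resize(im,None,fx=4,fy=4,interpolation=2))
c=cams.calibration("top")
for n in "key_1_top","key_2_top","key_3_top","key_4_top":
    print(n,[np.round(d["at"],3).tolist() for d in cams.mark_of(n,"top")[:2]])
E
```

```text
tool_pos: [0.4893, -0.1454, 0.1841]
contact_force: [0.1, 1.0, -0.4]
key_1_top [[0.458, 0.103, 0.057]]
key_2_top [[0.464, 0.059, 0.063]]
key_3_top [[0.471, 0.009, 0.059]]
key_4_top [[0.477, -0.04, 0.06]]
```

View pics/side2.png

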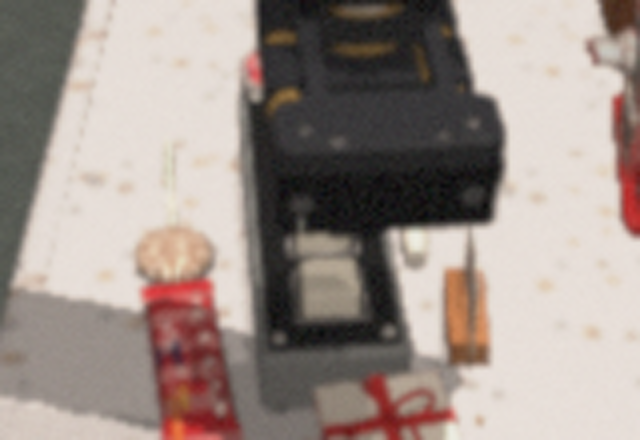

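The arm blocks the side view of keys 1 and 2; the other bystanders in view look unmoved. I'll confirm key 1 is up with a light touch at the tap height.

```bash
python3 -m pendant '[[0,-0.05,0,0,255],[0,-0.1,0,0,255],[0,-0.15,0.02,0,255],[0,-0.2,0.06,0,255],[0,-0.25,0.1,0,255],[0,-0.25,0.118,0,255],[0,-0.25,0.122,0,255],[0,-0.25,0.122,0,255],[0,-0.25,0.1225,0,255],[0,-0.25,0.123,0,255],[0,-0.25,0.123,0,255]]' | sed -n '2p;4p'; python3 f.py
python3 -m pendant '[[0,0,-0.01,0,255],[0,0,-0.05,0,255],[0,0,-0.1,0,255],[0,0.05,-0.13,0,255],[0,0.1,-0.13,0,255],[0,0.15,-0.13,0,255],[0,0.2,-0.13,0,255],[0,0.25,-0.13,0,255],[0,0.3,-0.13,0,255],[0,0.35,-0.13,0,255],[0,0.35,-0.13,0,255],[0,0.35,-0.13,0,255]]' | sed -n '2p;4p'
```

```text
tool_pos: [0.4603, 0.1042, 0.0627]
contact_force: [0.0, -0.4, 0.9]
[-0.14 -0.79  1.35] [-0.9 -0.   2.5  3.8] [0.4601 0.1047 0.0624] 13.7
tool_pos: [0.5023, -0.2436, 0.1922]
contact_force: [0.8, 1.4, 0.1]
```

Key 1 now makes contact at 62.4 mm, so it is fully up. I'll hand the job in.

```bash
python3 -m pendant '[[0,0,0,0,255],[0,0,0,0,255],[0,0,0,0,255]]' | sed -n '1p;4p'; python3 -c "
from cell import arm
print(arm.finish_job())"
```

```text
clock: 15.2
contact_force: [0.1, -0.5, 0.4]
the job is handed in; nothing more can be done
None
```

I tapped all four keys left to right, found the leftmost latched, pressed it until it let go, and confirmed by a light touch that it springs fully up; the job is handed in at 15.2 s, but no verdict was returned.

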